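# Hold a machined block in the corner of a jig

## Task

Fold the orange guard at the front of the corner jig fully down, then take the machined metal block and set it flat on the jig's plate, upright as it stood (holes on top), its long side against the long blue fence and its end against the short blue fence. Press it into the corner so that it touches both fences at once, and finish while still holding it pressed there by hand: do not let go. Leave the guard down and do not disturb the other things on the bench.

Things in the scene. Friction and masses are not known exactly. Their poses are not given: they have to be found in the camera images.
- block: loose machined metal block, 70 (its x) x 45 (its y) x 40 mm high, about 0.34 kg, with two large holes and one small one in its top; the sides and underside are plain. Origin: centre of its underside, z up. Symmetric enough that either end may go to the short fence
- jig: corner jig, fixed on the bench: aluminium base plate 116 (x) x 170 (y) x 12 mm thick; origin: centre of its underside, z up, x towards its long fence at the far side, y towards its short fence (at the left seen from the robot). The guard is hinged along the plate's near (-x) edge
- corner (a point): inner corner where the planes of the two fence faces meet, on the plate's top (12 mm above the bench); axes as jig. Long fence face: plane x=0; short fence face: plane y=0; the nest's free room lies at negative x and y. Seated, the block's origin is at x=-22.5, y=-35, z=0 mm here, its x axis along the jig's y. The fences leave a 7 mm relief gap at the corner itself
- long_fence: long low blue bar at the far side of the plate, 113 mm along jig y, 15 mm thick, its top 12 mm above the plate; fixed. Its frame is the same as jig's (origin under the plate). Low enough for the fingers to pass over while they grip the block's upper half
- short_fence: short low blue bar at the left of the plate, 58 mm along jig x, 15 mm thick, its top 12 mm above the plate; fixed. Its frame is the same as jig's
- guard (a joint): hinge of the orange guard flap (150 mm wide, 4 mm thick): 0 upright, 1.57 fully down, level towards the robot (-x of the jig); starts at 0 to 0.1. Hinge line along jig y at jig x=-60, z=16 mm. It stays put up to about 0.3 rad; pulled further it falls slowly to its stop by itself. Pull it by its bar or hook it from behind with closed fingers (90 mm free between flap and long fence)
- guard_bar (a point): middle of the steel bar (12 mm diameter, 150 mm long, along jig y) on the guard's free edge, 94 mm from the hinge line; with the guard upright 110 mm above the bench
- pliers: bystander, not to be disturbed: pliers with red handles, 60x170x14 mm, lying on the bench; origin: centre of its underside
- scanner: bystander, not to be disturbed: dark grey handheld barcode scanner, 157x58x35 mm, lying on the bench; origin: centre of its underside
- yellow_screwdriver: bystander, not to be disturbed: screwdriver with yellow handle, 172 mm long, 25 mm high, lying on the bench; origin: centre of its underside
- bit_box: bystander, not to be disturbed: closed grey bit case, 84x130x41 mm, lying on the bench; origin: centre of its underside
- spacers: bystander, not to be disturbed: flat black tray with small spacers, 80x120x22 mm, lying on the bench; origin: centre of its underside
Mind the look-alikes: they are no part of the job. Leave any turquoise look-alike of the block alone.

How it is judged (in metres and radians):
On the way, in this order (a step that is already met when the one before it is completed fails the run):
1. the guard is folded down (over 1.4 rad) while the block is still away from the nest (value of joint guard above 1.4 rad and horizontal distance between block and corner above 0.09 m), for 0.2 s.
2. the block is pressed into the corner, on both fences at once (contact force between block and long_fence above 1.5 N and contact force between block and short_fence above 1.5 N and contact force between the fingers and block above 1.5 N and x of block in the frame of corner between -0.0255 and -0.0195 m and y of block in the frame of corner between -0.038 and -0.032 m and z of block in the frame of corner between -0.002 and 0.003 m and angle between block's own z axis and vertical below 0.05 rad and angle between the x axis of block and the y axis of jig, either way round below 0.035 rad and value of joint guard above 1.4 rad), for 0.3 s.
At the end, for the whole second after the job is handed in: The fingers still press the block (over 1.5 N) into the corner: over 1.5 N on each fence, its centre within 3 mm of the seated place, on the plate within 3 mm, upright within 0.05 rad, its long side parallel to the long fence within 0.035 rad; the guard is down (over 1.4 rad) (all of step 2); the arm keeps its last pose, push and grip.
It fails at once if another thing on the bench is moved by more than 30 mm (distance of any of pliers, scanner, yellow_screwdriver, bit_box, spacers from where it was at the start of the episode above 0.03 m).
It also fails if it takes over 62 s, if anything falls off the work surface, if the arm or the gripper's body presses on something with over 40 N, if the wrist force passes 120 N, or if a joint passes its speed limit or range.

## Robot

A 7-joint arm with a two-finger parallel gripper is mounted at the origin on a cart in front of the work surface, level with it; the furniture and walls round the work are solid. World frame = base frame: x ahead of the robot, y to its left, z up, the work surface at z = 0. Lengths are in mm, angles in rad, forces in N, time in s.
With the tool pointing down it reaches from about 425 to 1025 mm from the base axis. Payload 9.4 kg.
Tool frame: the origin (TCP) lies midway between the tips of the shut fingers; the grasp point (between the pads) lies tcp_to_grasp behind it (tcp_to_grasp is the distance from the TCP to the grasp point, in mm); z points along the fingers, y is the direction in which the jaws open and shut (so a half turn about z gives the same grasp; the last joint's range is limited). The gripper opens to 85 mm and grips with 20 to 120 N. Pads are 22 mm wide; open, the fingers measure 114 mm over their backs; the gripper's body (76 mm by 85 mm) begins 54 mm behind the grasp point. The pads swing forward as they close: fully open they stand 13 mm farther back than shut.
Start: joints at [1.178, 0.599, -0.003, 1.599, 0.002, 0.943, -0.08], TCP at [225.157, -689.15, 200.075] pointing down, gripper open.
Joint ranges: [-2.57, 2.57], [-0.35, 1.97], [-1.29, 1.29], [0.11, 2.56], [-1.05, 4.19], [0.11, 1.86], [-2.63, 2.63]. Speed limits (rad/s): [2.22, 2.22, 3.01, 3.01, 3.14, 3.14, 3.14].

## Interface

Orientations are given as a rotation vector (axis times angle).
In Python, from cell import state, grab_frame, finish_job, tcp_to_grasp gives the robot as it stands. The module is installed in compiled form; this text tells all that it offers.
- The arm moves only by the tool send_rows, never from a script. Its argument "motion" is a list that holds one entry, the list of rows, each a list of 5 numbers: the shift along the world's x, y, z scaled (see below), then the turn about the world's z scaled (see below), then the finger opening in mm, from 0 to 85.4. A call has 1 to 5 rows; each row is the pose to reach, as a shift and turn from the pose commanded when the call began; what a row does not reach only later rows make up. The controller multiplies each number of a shift by 100 mm and each number of a turn by 2 rad. A row lasts 1/10 s, in which the tool goes at most 50 mm and 8.59 degrees, less where a joint would pass 70% of its speed; a pose out of reach is approached as far as the arm can. A call with a number of a shift or a turn outside -1 to 1 is refused whole. A call with a gripper value outside its range is refused whole. The fingers move at their own pace and stop on an object; "grip_force" is the grip in N (left out, the last holds). Time passes only in rows, so rows that repeat a pose let the fingers close. It gives the time, the measured TCP pose, the force and the opening at its end, in the units of the state.
- state(): the state, without advancing time (a new reading comes with each control period).
- grab_frame(name): name is "scene" or "top"; returns a dict with "frame" (400x640x3 uint8, blue, green, red), "range_z" (400x640 float32, mm along the optical axis (not along the pixel's ray), 0 where there is no reading), "camera_matrix" (3x3 intrinsics, pixels), "position" and "orientation" of the camera in the world. Camera axes: x right, y down, z forward; pixel columns grow to the right and rows downward; lengths in mm; the calibration is good to about 2 mm. A picture is of the moment at which its call begins.
- finish_job(): hands the job in, once; it reports no verdict.
The state is a dict: "time": time; "q": joint angles; "qvel": joint speeds; "effort": joint torques, N m; "eef_pos": TCP position; "tool_rot": TCP orientation; "ft_force": force on the tool from outside, world axes, zero at the start; "torque": the same for the moment, N m; "finger_gap": opening from 0.0 (shut) to 1.0 (fully open).
Only numpy, scipy, OpenCV 4.12 (cv2) and the standard library are available. Lean on these libraries where they do the work, as an engineer would, in place of code of your own. Each camera call takes 0.05 s, during which the arm holds its last target.

## Working session

There is one attempt and no reset: what is moved stays moved. The work goes in short steps, Python scripts to look and compute and a tool call to move; the robot and the scene stay as the last step left them, time stands still between calls to the robot, and variables do not carry over. Pictures are saved under pics/ and viewed, and the job is handed in when it is done.

Besides the shell and the picture viewer there is one more tool, called after "Request:" as a command line: name --argument value ..., lists and objects as JSON in quotes. send_rows: Moves the arm, as the interface text tells. Its arguments: {"type":"object","properties":{"motion":{"type":"array","items":{"type":"array","items":{"type":"array","items":{"type":"number"}}}},"grip_force":{"type":"number"}},"required":["motion"]}

```bash
mkdir -p pics; ls; cat > h.py <<'E'
import numpy as np, cv2
from cell import state, grab_frame, finish_job, tcp_to_grasp
from scipy.spatial.transform import Rotation as R
def rot(o):
    o=np.array(o,float)
    return o if o.shape==(3,3) else R.from_rotvec(o).as_matrix()
def cloud(f):
    K=np.array(f['camera_matrix']);z=f['range_z'];v,u=np.mgrid[:z.shape[0],:z.shape[1]]
    P=np.stack([(u-K[0,2])/K[0,0]*z,(v-K[1,2])/K[1,1]*z,z],-1)
    W=P@rot(f['orientation']).T+np.array(f['position'])
    W[z==0]=np.nan
    return W
E
python3 - <<'E'
from h import *
print(state()); print(tcp_to_grasp if not callable(tcp_to_grasp) else tcp_to_grasp())
for n in("scene","top"):
    f=grab_frame(n); cv2.imwrite(f'pics/{n}0.png',f['frame']); np.save(f'{n}0.npy',cloud(f)); print(n,f['camera_matrix'],f['position'],f['orientation'])
E
```

```text
pics
{'time': 0.0, 'q': array([ 1.17828083,  0.60013892, -0.00254199,  1.6001249 ,  0.00178189,
        0.94289223, -0.07980008]), 'qvel': array([-6.63616427e-04, -4.14439502e-05, -2.22089129e-03, -7.69244751e-04,
        8.63466828e-05, -2.64272989e-04,  6.11466214e-04]), 'effort': array([-5.44157792e-04, -7.76444936e+01,  1.56503946e+00, -2.58003867e+01,
        1.23236197e-02,  8.95383884e-03,  7.86622053e-06]), 'eef_pos': array([ 225.00307601, -688.6582986 ,  199.20881562]), 'tool_rot': array([-3.10099755e+00, -4.93856808e-01,  5.84506127e-04]), 'ft_force': array([ 0.63706356, -1.0681188 , -0.33851851]), 'torque': array([-0.00148186,  0.00571503, -0.00717937]), 'finger_gap': 0.9980668160977819}
18.700000000000003
scene [[409.66233415   0.         319.26424776]
 [  0.         409.66233415 199.79773628]
 [  0.           0.           1.        ]] [ 617.71726763 1084.6142936  1019.55082415] [-0.04377186 -2.78867221  1.37116784]
top [[476.54439125   0.         318.43732297]
 [  0.         476.54439125 200.15454192]
 [  0.           0.           1.        ]] [ 386.25717376 -105.1526246  1474.29584647] [-2.17803369  2.15451103 -0.11419526]
```

View pics/top0.png

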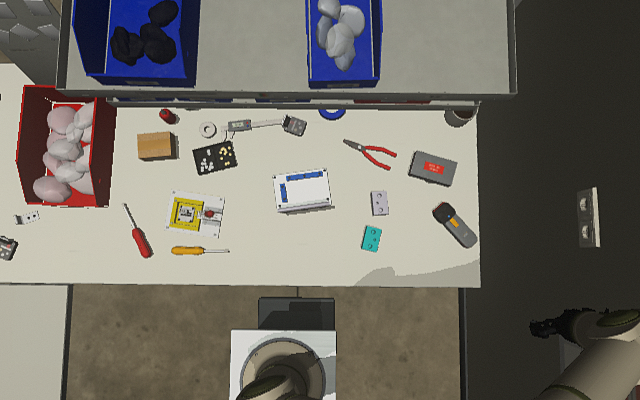

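View pics/scene0.png

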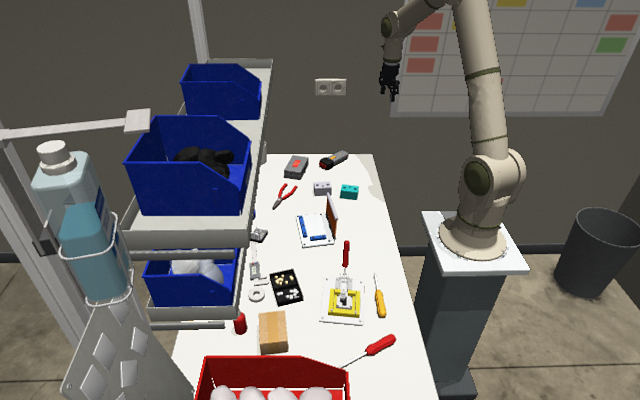

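The top view shows the jig at about (302,190), with the guard along its lower (near) edge. The metal block is at (379,203), the turquoise look-alike at (371,239), and a shelf lies beyond row 105. Next I'll measure these.

```bash
python3 - <<'E'
from h import *
W=np.load('top0.npy'); im=cv2.imread('pics/top0.png')
hsv=cv2.cvtColor(im,cv2.COLOR_BGR2HSV)
def show(n,m):
    P=W[m]; P=P[~np.isnan(P[:,0])]
    r=cv2.minAreaRect(P[:,:2].astype(np.float32)); print(n,len(P),'rect c',np.round(r[0],1),np.round(r[1],1),round(r[2],2),'z',np.round(np.percentile(P[:,2],[2,50,98]),1), 'mean',P.mean(0).round(1))
    return P
v,u=np.mgrid[:400,:640]
box=lambda a,b,c,d:(u>=a)&(u<b)&(v>=c)&(v<d)
print('bench z',np.nanmedian(W[box(200,260,160,165)][:,2]),np.nanmedian(W[box(320,360,235,260)][:,2]), W[203,379],W[239,371])
H=W[:,:,2]
show('block',box(360,400,183,222)&(H>30)&(H<60))
show('turq',box(355,390,222,258)&(H>30)&(H<60))
blue=(hsv[...,0]>100)&(hsv[...,0]<125)&(hsv[...,1]>130)&box(265,340,165,215)
for s,m in(('long',blue&(v<187+0*u)&(u>282)),('short',blue&(u<288))): show(s,m&(H>18)&(H<32))
show('plate',box(265,340,165,218)&(H>6)&(H<35))
g=show('guard top',box(265,340,185,220)&(H>80))
show('guard hi',box(265,340,185,225)&(H>100))
print('shelf', np.nanmin(W[box(100,480,60,104)&(H>100)],0))
def sav(n,a,b,c,d,k):cv2.imwrite(f'pics/{n}.png',cv2.resize(im[c:d,a:b],None,fx=k,fy=k,interpolation=cv2.INTER_CUBIC))
sav('zoom',260,420,160,260,5)
# scene view of the guard / block
S=np.load('scene0.npy');si=cv2.imread('pics/scene0.png')
cv2.imwrite('pics/zs.png',cv2.resize(si[140:260,250:400],None,fx=5,fy=5,interpolation=cv2.INTER_CUBIC))
bs=S[170:210,305:345];print('scene block z>30')
m=np.zeros((400,640),bool);m[178:198,310:335]=1
P=S[m&(S[...,2]>36)&(S[...,2]<46)];print(len(P),P.mean(0),cv2.minAreaRect(P[:,:2].astype(np.float32)))
m[:]=0;m[185:250,290:345]=1
P=S[m&(S[...,2]>60)&(S[...,2]<140)];print(len(P),P.min(0),P.max(0))
for a in(70,90,105,112):
  Q=P[abs(P[:,2]-a)<5];print(a,Q.mean(0),len(Q),Q.min(0),Q.max(0))
E
```

```text
bench z 2.02099125679149 0.11261513873807871 [ 532.47572634 -285.9871366    41.55087155] [ 423.87989263 -262.24279164   36.84185632]
block 330 rect c [ 533.7 -288.7] [70.5 46.1] 5.2 z [31.8 40.3 46.4] mean [ 533.5 -288.4   40.1]
turq 335 rect c [ 424.4 -263. ] [45.5 70.1] 77.03 z [31.7 40.1 47.3] mean [ 424.2 -262.5   40. ]
long 141 rect c [614.4 -50.2] [ 27.1 124.8] 17.01 z [19.  24.1 30.3] mean [615.7 -55.5  24.5]
short 71 rect c [575.8   5.6] [20.9 77.8] 88.12 z [18.6 23.2 28.8] mean [568.    4.8  23.6]
plate 1884 rect c [571.2 -51.5] [162.7 229.8] 0.52 z [ 6.5 12.5 28.7] mean [576.9 -50.   13.9]
guard top 220 rect c [511.8 -60.2] [ 12.3 148.1] 8.64 z [107.4 115.  121. ] mean [511.5 -60.1 114.7]
guard hi 220 rect c [511.8 -60.2] [ 12.3 148.1] 8.64 z [107.4 115.  121. ] mean [511.5 -60.1 114.7]
shelf [ 725.82226037 -530.73588273  100.66265295]
scene block z>30
117 [ 531.74022972 -284.5741062    40.9580527 ] ((531.4495849609375, -289.1180725097656), (73.7011947631836, 55.9053955078125), 10.940533638000488)
197 [ 494.43689333 -132.04414949   60.31717806] [524.9127796   18.43963885 122.61165409]
70 [512.29784275 -49.74979222  70.12092133] 30 [ 499.35572268 -120.85580035   65.35236489] [523.51716716  17.06106954  74.38397624]
90 [510.85067523 -43.07192911  89.49085389] 25 [ 499.94863626 -123.22017542   85.2211187 ] [523.73927091  16.18062543  94.29121053]
105 [510.79643371 -38.07368578 104.17740515] 7 [500.54701996 -87.4048816  100.25184452] [519.31152854  16.74698256 109.39974499]
112 [510.93417993 -51.08752475 114.49933602] 60 [ 494.43689333 -128.18948444  107.45416918] [524.9127796   18.43963885 116.99851386]
```

View pics/zoom.png

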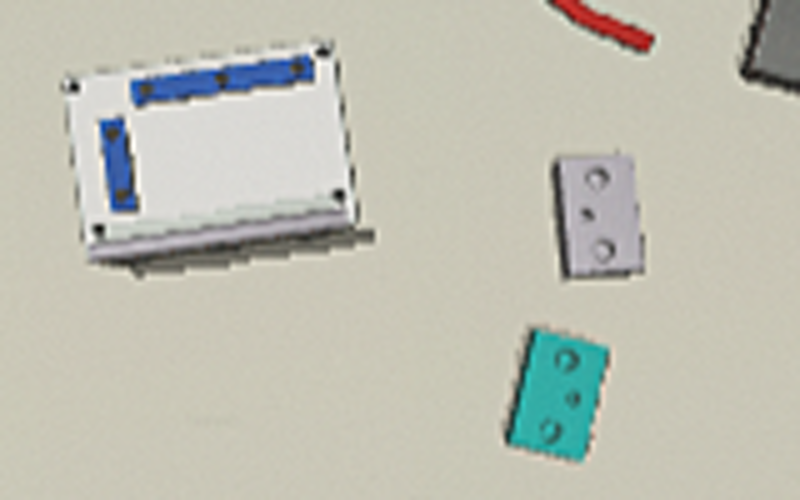

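View pics/zs.png

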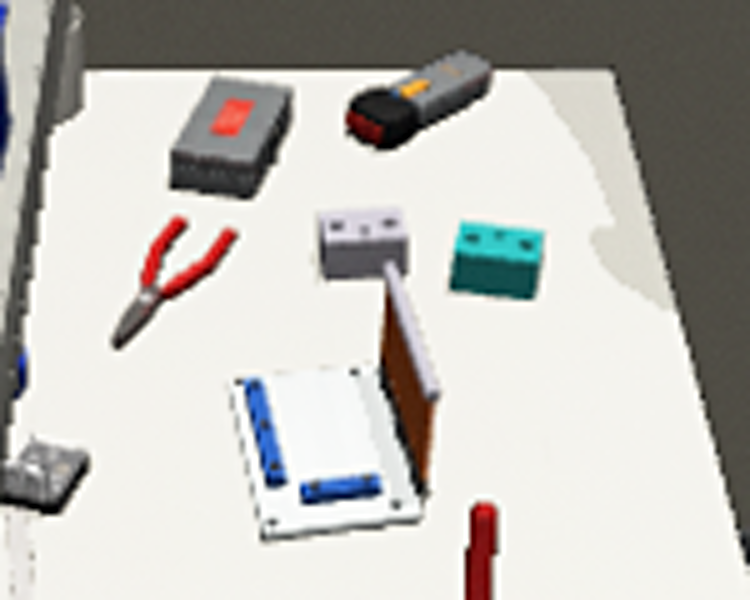

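```bash
cat >> h.py <<'E'
def ray(f,uv,z):
    K=np.array(f['camera_matrix']);uv=np.atleast_2d(uv).astype(float)
    d=np.c_[(uv[:,0]-K[0,2])/K[0,0],(uv[:,1]-K[1,2])/K[1,1],np.ones(len(uv))]@rot(f['orientation']).T
    p=np.array(f['position']);return p+d*((z-p[2])/d[:,2])[:,None]
def rects(f,x0,x1,y0,y1,fn,z,k=6):
    c=cv2.resize(f['frame'][y0:y1,x0:x1],None,fx=k,fy=k,interpolation=cv2.INTER_CUBIC)
    m=fn(cv2.cvtColor(c,cv2.COLOR_BGR2HSV).astype(int)).astype(np.uint8)
    m=cv2.morphologyEx(m,cv2.MORPH_CLOSE,np.ones((9,9)))
    cs,_=cv2.findContours(m,cv2.RETR_EXTERNAL,cv2.CHAIN_APPROX_NONE)
    out=[]
    for q in cs:
        if cv2.contourArea(q)<40*k*k: continue
        uv=q[:,0,:]/k+[x0-.5+.5/k,y0-.5+.5/k]
        P=ray(f,uv,z)[:,:2].astype(np.float32);r=cv2.minAreaRect(P);out.append(r)
        M=cv2.moments(P.reshape(-1,1,2)); 
        print('rect',np.round(r[0],1),np.round(r[1],1),round(r[2],2),'centroid',round(M['m10']/M['m00'],1),round(M['m01']/M['m00'],1),
          'ang',round(np.degrees(.5*np.arctan2(2*M['mu11'],M['mu20']-M['mu02'])),2))
    return out
E
python3 - <<'E'
from h import *
f=grab_frame('top')
print('blue');rects(f,265,340,165,215,lambda h:(h[...,0]>95)&(h[...,0]<130)&(h[...,1]>110),24)
print('plate');rects(f,262,342,160,206,lambda h:(h[...,2]>222)&(h[...,1]<18)|(h[...,1]>110),12)
print('block');rects(f,362,396,183,222,lambda h:(h[...,2]>150)&(h[...,0]>115)&(h[...,1]>10),40)
c=cv2.cvtColor(f['frame'],cv2.COLOR_BGR2HSV);print(c[203,370:392].tolist(),c[195,268:278].tolist())
g=state();r=R.from_rotvec(g['tool_rot']).as_matrix();print('tool y yaw',np.degrees(np.arctan2(r[1,1],r[0,1])),'tool z',r[:,2])
E
```

```text
blue
rect [563.5   5.9] [57.2 15. ] 8.95 centroid 563.4 5.9 ang 9.18
rect [616.5 -57.4] [ 15.3 112.3] 8.85 centroid 616.8 -57.3 ang -81.32
plate
rect [583.2 -48.8] [ 95.  166.2] 9.77 centroid 597.8 -35.7 ang -59.78
block
[[26, 27, 188], [30, 22, 81], [10, 14, 55], [140, 8, 195], [146, 10, 185], [145, 8, 186], [150, 6, 163], [0, 7, 109], [165, 5, 103], [155, 8, 186], [150, 7, 180], [144, 7, 182], [155, 9, 177], [140, 8, 182], [143, 6, 180], [138, 7, 182], [133, 10, 178], [150, 11, 164], [25, 28, 206], [24, 26, 204], [27, 23, 200], [27, 24, 200]] [[25, 23, 202], [28, 22, 201], [26, 22, 201], [24, 25, 203], [25, 24, 201], [26, 25, 202], [25, 24, 202], [55, 8, 201], [24, 6, 222], [23, 5, 219]]
tool y yaw -71.89923008488074 tool z [-4.83344975e-04  1.11318355e-03 -9.99999264e-01]
```

Request:
send_rows --motion '[[[0.1,0.2,0,-0.05,0],[0.3,0.55,0,-0.113,0],[0.47,0.91,0,-0.113,0],[0.47,0.91,0,-0.113,0]]]'

```text
time: 0.55
eef_pos: [276.1, -592.9, 199.8]
tool_rot: [-3.134, -0.151, -0.002]
ft_force: [0.4, 0.5, 1.0]
finger_gap: 0.333
```

Request:
send_rows --motion '[[[0.2,0.4,0,0,0],[0.4,0.8,0,0,0],[0.47,0.91,0,0,0]]]'

```text
time: 0.85
eef_pos: [321.4, -503.1, 199.9]
tool_rot: [-3.136, -0.148, -0.001]
ft_force: [-0.0, 0.4, 0.1]
finger_gap: -0.001
```

```bash
python3 - <<'E'
from h import *
f=grab_frame('top')
print('block');rects(f,362,396,183,222,lambda h:(h[...,2]>85)&(h[...,0]>110)&(h[...,1]<14),40)
s=state();r=R.from_rotvec(s['tool_rot']).as_matrix();print(s['time'],s['eef_pos'],'tool y yaw',np.degrees(np.arctan2(r[1,1],r[0,1])),s['ft_force'],s['q'],s['finger_gap'])
E
```

```text
block
rect [ 533.8 -288. ] [70.8 45.7] 5.71 centroid 533.8 -288.0 ang 5.75
0.9 [ 321.99432277 -503.26349236  200.07134349] tool y yaw -84.55667066728071 [ 0.60853333  1.7576686  -1.32631496] [ 0.87461547  0.44617198  0.047207    1.90133186 -0.03112243  0.79590509
 -0.53678388] -0.004885144957779972
```

Request:
send_rows --motion '[[[0.2,0.4,0,0,0],[0.4,0.8,0,0,0],[0.47,0.9,0,0,0]]]'

```text
time: 1.2
eef_pos: [367.8, -414.3, 200.0]
tool_rot: [-3.137, -0.147, -0.0]
ft_force: [-0.0, -0.5, -0.0]
finger_gap: -0.002
```

Request:
send_rows --motion '[[[0.2,0.4,0,0,0],[0.4,0.8,0,0,0],[0.47,0.9,0,0,0]]]'

```text
time: 1.5
eef_pos: [415.0, -324.5, 200.1]
tool_rot: [-3.137, -0.147, -0.001]
ft_force: [1.1, 0.2, 0.0]
finger_gap: 0.003
```

Request:
send_rows --motion '[[[0.2,0.4,0,0,0],[0.4,0.8,0,0,0],[0.47,0.9,0,0,0]]]'

```text
time: 1.8
eef_pos: [462.3, -234.6, 200.1]
tool_rot: [-3.137, -0.147, -0.002]
ft_force: [-0.4, -0.7, 0.4]
finger_gap: 0.001
```

Request:
send_rows --motion '[[[0.2,0.4,0,0,0],[0.4,0.8,0,0,0],[0.47,0.9,0,0,0]]]'

```text
time: 2.1
eef_pos: [509.5, -144.6, 200.1]
tool_rot: [-3.137, -0.147, -0.002]
ft_force: [0.6, 0.3, 0.8]
finger_gap: 0.001
```

Request:
send_rows --motion '[[[0.2,0.4,0,0,0],[0.4,0.8,0,0,0],[0.47,0.9,0,0,0],[0.47,0.9,0,0,0]]]'

```text
time: 2.5
eef_pos: [555.5, -56.9, 199.9]
tool_rot: [3.138, 0.144, 0.001]
ft_force: [-1.7, -0.5, 0.2]
finger_gap: -0.003
```

```bash
python3 - <<'E'
from h import *
for n in("scene","top"):
    f=grab_frame(n); cv2.imwrite(f'pics/{n}1.png',cv2.resize(f['frame'][130:270,230:410] if n=='scene' else f['frame'][120:320,200:440],None,fx=3.3,fy=3.3))
s=state();print(s['time'],s['eef_pos'],s['q'],s['ft_force'])
E
```

```text
2.6 [553.74208219 -59.57844152 199.85061937] [ 0.01094364  0.39882163 -0.00886046  1.98733533  0.00683479  0.75626514
 -1.48494256] [ 1.32379629 -0.06499649 -0.15104161]
```

View pics/scene1.png

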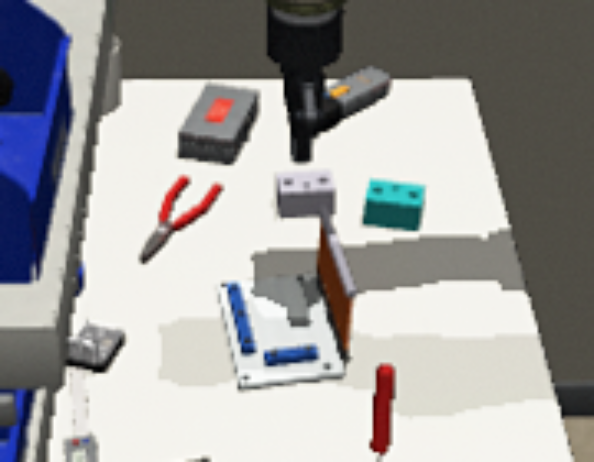

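The scene view shows the closed fingers above the plate, behind the upright guard (guard at about (338,280) in this crop). I'll go down behind the flap and pull.

Request:
send_rows --motion '[[[0,0,-0.4,0,0],[0,0,-0.8,0,0],[0,0,-1.0,0,0]]]'

```text
time: 2.9
eef_pos: [552.0, -60.1, 97.7]
tool_rot: [3.138, 0.136, -0.005]
ft_force: [0.4, -0.0, 0.0]
finger_gap: 0.001
```

Request:
send_rows --motion '[[[0,0,-0.2,0,0],[0,0,-0.2,0,0]]]'

```text
time: 3.1
eef_pos: [551.9, -59.8, 78.0]
tool_rot: [3.138, 0.136, -0.007]
ft_force: [-0.9, -0.5, 0.0]
finger_gap: -0.005
```

Request:
send_rows --motion '[[[-0.15,-0.02,0,0,0],[-0.3,-0.05,0,0,0],[-0.4,-0.06,0,0,0],[-0.5,-0.08,0,0,0],[-0.6,-0.09,0,0,0]]]'

```text
time: 3.6
eef_pos: [493.8, -66.9, 80.7]
tool_rot: [3.138, 0.139, 0.002]
ft_force: [0.1, 1.1, 0.4]
finger_gap: -0.0
```

Request:
send_rows --motion '[[[-0.1,-0.015,0,0,0],[-0.2,-0.03,0,0,0],[-0.3,-0.045,0,0,0],[-0.4,-0.06,0,0,0],[-0.4,-0.06,0,0,0]]]'

```text
time: 4.1
eef_pos: [452.3, -72.4, 80.0]
tool_rot: [3.138, 0.14, -0.003]
ft_force: [0.4, 0.1, 0.5]
finger_gap: 0.003
```

```bash
python3 - <<'E'
from h import *
for n in("scene",):
    f=grab_frame(n); cv2.imwrite(f'pics/{n}2.png',cv2.resize(f['frame'][130:270,230:410] if n=='scene' else f['frame'][120:320,200:440],None,fx=3.3,fy=3.3))
s=state();print(s['time'],s['eef_pos'],s['q'],s['ft_force'])
E
```

```text
4.15 [453.57826651 -72.26961825  80.10389951] [ 0.04787938  0.49162692 -0.01878074  2.30184814  0.02605968  0.34870414
 -1.47437841] [-0.33477164 -0.59051085 -1.02233541]
```

View pics/scene2.png

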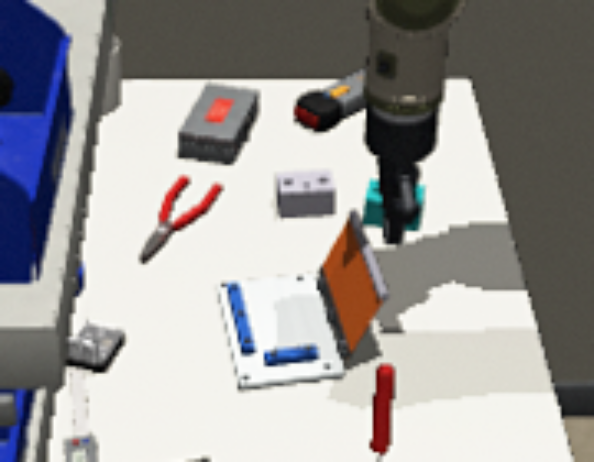

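```bash
python3 - <<'E'
from h import *
for n in("scene","top"):
    f=grab_frame(n);W=cloud(f)
    ux=np.array([.988,.153]);uy=np.array([-.153,.988])
    a=W[...,:2]@ux;b=W[...,:2]@uy;z=W[...,2]
    m=(a>395)&(a<510)&(b>-215)&(b<-65)&(z>16)&(z<135)
    for lo in range(-210,-60,25):
        k=m&(b>lo)&(b<lo+25);i=np.argsort(z[k])[-4:];print(n,lo,k.sum(),np.c_[a[k][i],z[k][i]].round().tolist())
    K=f['camera_matrix'];p=(np.array(state()['eef_pos'])-f['position'])@rot(f['orientation']);print('tcp px',K@p/p[2])
print(state()['time'])
cv2.imwrite('pics/top3.png',cv2.resize(f['frame'][150:270,240:400],None,fx=4,fy=4))
E
```

```text
scene -210 83 [[457.0, 109.0], [459.0, 111.0], [463.0, 111.0], [461.0, 112.0]]
scene -185 82 [[463.0, 109.0], [460.0, 110.0], [458.0, 112.0], [460.0, 112.0]]
scene -160 96 [[444.0, 121.0], [443.0, 126.0], [440.0, 127.0], [444.0, 132.0]]
scene -135 106 [[432.0, 130.0], [428.0, 130.0], [424.0, 130.0], [423.0, 133.0]]
scene -110 96 [[458.0, 110.0], [461.0, 111.0], [460.0, 111.0], [462.0, 111.0]]
scene -85 84 [[463.0, 108.0], [456.0, 109.0], [456.0, 110.0], [459.0, 110.0]]
tcp px [346.65273999 209.72958979   1.        ]
top -210 5 [[489.0, 39.0], [460.0, 102.0], [454.0, 103.0], [457.0, 106.0]]
top -185 0 []
top -160 0 []
top -135 0 []
top -110 0 []
top -85 0 []
tcp px [307.5737241  227.34150233   1.        ]
4.25
```

View pics/top3.png

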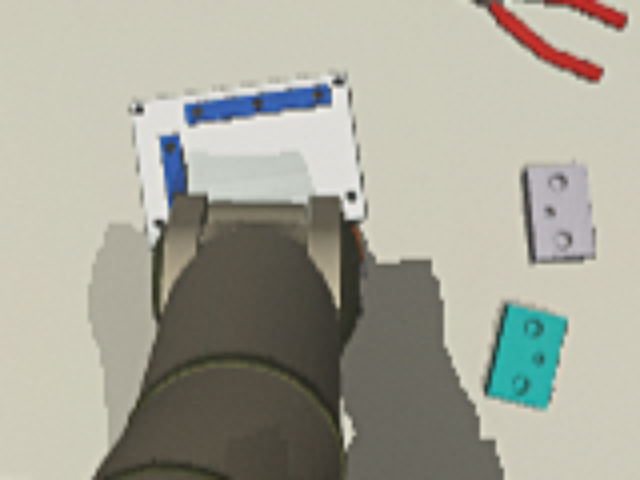

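Request:
send_rows --motion '[[[0,0,0,0,0],[0,0,0,0,0],[0,0,0,0,0],[0,0,0,0,0],[0,0,0,0,0]]]'

```text
time: 4.75
eef_pos: [454.2, -72.1, 80.0]
tool_rot: [3.138, 0.141, -0.0]
ft_force: [0.4, -0.4, -0.5]
finger_gap: -0.002
```

```bash
python3 - <<'E'
from h import *
f=grab_frame("scene");W=cloud(f)
ux=np.array([.988,.153]);uy=np.array([-.153,.988])
a=W[...,:2]@ux;b=W[...,:2]@uy;z=W[...,2]
m=(a>395)&(a<510)&(b>-215)&(b<-65)&(z>16)&(z<135)
for lo in range(-210,-60,25):
        k=m&(b>lo)&(b<lo+25);i=np.argsort(z[k])[-4:];print(lo,k.sum(),np.c_[a[k][i],z[k][i]].round().tolist())
print(state()['time'])
cv2.imwrite('pics/s4.png',cv2.resize(f['frame'][150:250,290:400],None,fx=6,fy=6,interpolation=cv2.INTER_CUBIC))
E
```

```text
-210 96 [[426.0, 64.0], [430.0, 65.0], [423.0, 66.0], [413.0, 69.0]]
-185 111 [[422.0, 74.0], [423.0, 74.0], [416.0, 74.0], [419.0, 75.0]]
-160 128 [[419.0, 75.0], [423.0, 75.0], [422.0, 77.0], [441.0, 134.0]]
-135 148 [[440.0, 132.0], [433.0, 132.0], [430.0, 134.0], [439.0, 135.0]]
-110 123 [[425.0, 72.0], [421.0, 72.0], [417.0, 73.0], [424.0, 74.0]]
-85 113 [[417.0, 72.0], [416.0, 73.0], [418.0, 74.0], [418.0, 77.0]]
4.8
```

View pics/s4.png

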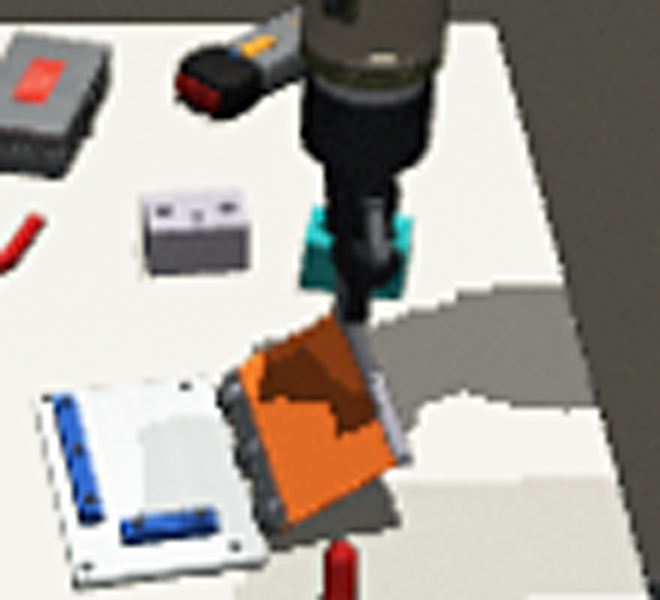

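Request:
send_rows --motion '[[[0,0,0.5,0,0],[0.1,-0.2,1.0,0,20],[0.3,-0.6,1.0,0,85],[0.4,-0.8,1.0,0,85]]]'

```text
time: 5.2
eef_pos: [496.5, -155.3, 182.5]
tool_rot: [3.136, 0.139, 0.008]
ft_force: [-0.4, -0.5, 0.2]
finger_gap: 0.504
```

Request:
send_rows --motion '[[[0.2,-0.4,0,0.005,85],[0.3,-0.8,0,0.005,85],[0.4,-1.0,0,0.005,85]]]'

```text
time: 5.5
eef_pos: [534.0, -256.2, 180.1]
tool_rot: [3.136, 0.152, -0.0]
ft_force: [0.4, 0.1, 0.4]
finger_gap: 0.985
```

Request:
send_rows --motion '[[[0,-0.36,0,0,85],[0,-0.36,0,0,85],[0,-0.36,0,0,85],[0,-0.36,0,0,85],[0,-0.36,0,0,85]]]'

```text
time: 6.0
eef_pos: [534.3, -286.8, 180.1]
tool_rot: [-3.137, -0.159, 0.0]
ft_force: [0.1, -0.4, 0.1]
finger_gap: 0.993
```

```bash
python3 - <<'E'
from h import *
f=grab_frame("scene");W=cloud(f)
cv2.imwrite('pics/s5.png',cv2.resize(f['frame'][110:270,250:420],None,fx=3.5,fy=3.5,interpolation=cv2.INTER_CUBIC))
s=state();r=R.from_rotvec(s['tool_rot']).as_matrix();print(s['time'],s['eef_pos'],np.degrees(np.arctan2(r[1,1],r[0,1])),s['q'])
E
```

```text
6.05 [ 534.32443658 -286.96481915  180.18789344] -84.18921673327392 [ 0.40495798  0.47917323 -0.00787116  1.89899715  0.00479182  0.7635853
 -1.0748677 ]
```

View pics/s5.png

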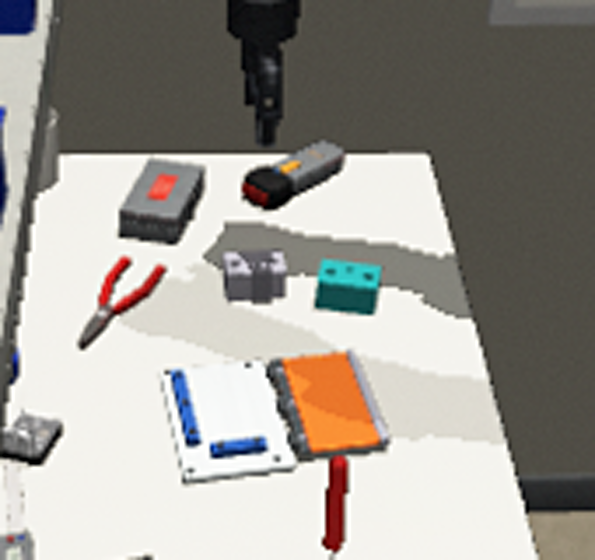

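The guard lies flat at about (335,400) in this crop, and the open gripper is above the block. I'll go down and grip.

Request:
send_rows --motion '[[[0,-0.01,-0.4,0,85],[0,-0.01,-0.8,0,85],[0,-0.01,-1.0,0,85]]]'

```text
time: 6.35
eef_pos: [533.2, -287.7, 77.6]
tool_rot: [-3.136, -0.159, 0.004]
ft_force: [-0.7, 0.9, 0.2]
finger_gap: 0.991
```

Request:
send_rows --motion '[[[0,0,-0.3,0,85],[0,0,-0.5,0,85],[0,0,-0.66,0,85],[0,0,-0.66,0,85],[0,0,-0.66,0,85]]]'

```text
time: 6.85
eef_pos: [534.4, -288.6, 14.3]
tool_rot: [-3.137, -0.158, 0.0]
ft_force: [-0.2, 0.6, 0.8]
finger_gap: 0.993
```

Request:
send_rows --motion '[[[0,0,0,0,30],[0,0,0,0,30],[0,0,0,0,30],[0,0,0,0,30],[0,0,0,0,30]]]' --grip_force 60

```text
time: 7.35
eef_pos: [534.3, -289.2, 14.3]
tool_rot: [3.137, 0.157, 0.0]
ft_force: [-0.0, -0.5, 0.1]
finger_gap: 0.35
```

```bash
python3 - <<'E'
from h import *
f=grab_frame("scene");W=cloud(f)
cv2.imwrite('pics/s6.png',cv2.resize(f['frame'][110:270,250:420],None,fx=3.5,fy=3.5,interpolation=cv2.INTER_CUBIC))
s=state();r=R.from_rotvec(s['tool_rot']).as_matrix();print(s['time'],s['eef_pos'],np.degrees(np.arctan2(r[1,1],r[0,1])),s['ft_force'],s['finger_gap']*85.4)
E
```

```text
7.4 [ 534.19709864 -289.22135498   14.23095255] -84.28629825345733 [-0.13305258 -0.32725889 -0.55281328] 29.904503097879577
```

View pics/s6.png

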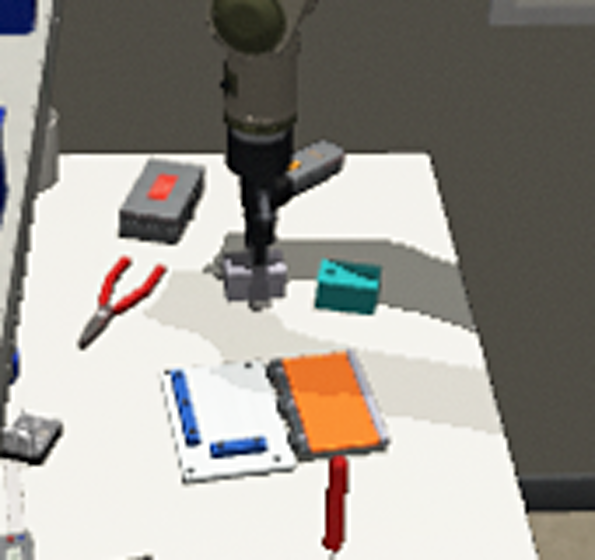

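Request:
send_rows --motion '[[[0,0,0,0,0],[0,0,0,0,0],[0,0,0,0,0]]]'

```text
time: 7.7
eef_pos: [534.2, -289.1, 14.0]
tool_rot: [-3.138, -0.157, 0.0]
ft_force: [-0.1, 1.0, -0.2]
finger_gap: 0.001
```

```bash
python3 - <<'E'
from h import *
f=grab_frame("scene")
cv2.imwrite('pics/s7.png',cv2.resize(f['frame'][140:220,280:370],None,fx=8,fy=7.5,interpolation=cv2.INTER_CUBIC))
s=state();print(s['time'],s['eef_pos'],s['ft_force'],s['finger_gap'])
K=f['camera_matrix'];p=(np.array(s['eef_pos'])-f['position'])@rot(f['orientation']);print('tcp px',K@p/p[2])
E
```

```text
7.75 [ 534.12927788 -289.1294858    14.03039972] [-0.53365787  0.42588281 -0.04588933] 0.0015237816651574496
tcp px [321.76386092 189.45479582   1.        ]
```

View pics/s7.png

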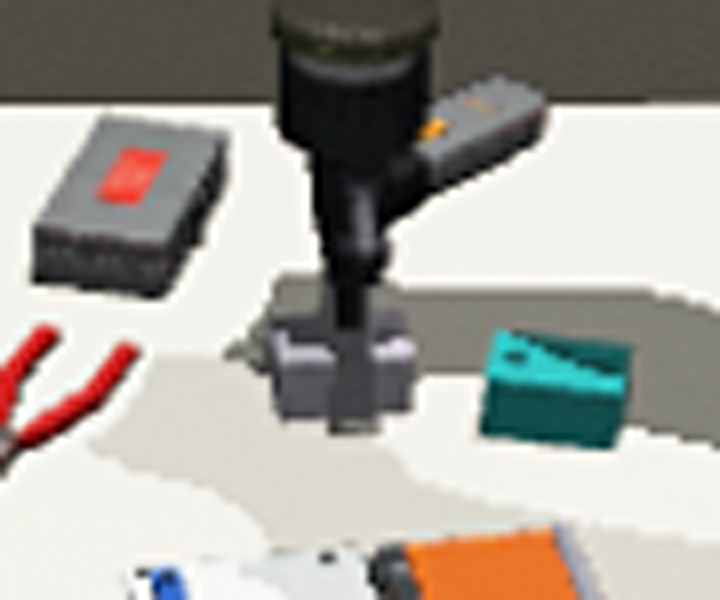

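```bash
python3 - <<'E'
from h import *
f=grab_frame("scene");W=cloud(f)
s=state();print(s['time'],s['eef_pos'])
for v in range(158,202,2):
    print(v,[(u,*W[v,u].round().astype(int).tolist()) for u in (321,323,325) if not np.isnan(W[v,u,0])], f['frame'][v,323])
g=grab_frame("top");cv2.imwrite('pics/t8.png',cv2.resize(g['frame'][150:270,320:480],None,fx=5,fy=5,interpolation=cv2.INTER_CUBIC))
E
```

```text
7.8 [ 534.13121275 -289.14909074   14.03783688]
158 [(321, 542, -259, 186), (323, 535, -257, 187), (325, 528, -246, 194)] [22 18 18]
160 [(321, 542, -250, 182), (323, 535, -254, 180), (325, 527, -252, 181)] [20 18 18]
162 [(321, 541, -276, 157), (323, 534, -251, 173), (325, 527, -253, 171)] [21 20 20]
164 [(321, 541, -270, 151), (323, 534, -250, 164), (325, 526, -253, 162)] [30 27 28]
166 [(321, 541, -269, 143), (323, 534, -248, 156), (325, 526, -250, 155)] [28 25 23]
168 [(321, 541, -269, 133), (323, 534, -252, 145), (325, 526, -245, 149)] [29 27 28]
170 [(321, 540, -278, 118), (323, 532, -270, 123), (325, 527, -235, 146)] [21 20 19]
172 [(321, 540, -277, 110), (323, 535, -227, 143), (325, 527, -226, 143)] [49 44 41]
174 [(321, 540, -276, 100), (323, 535, -226, 134), (325, 527, -225, 134)] [17 17 14]
176 [(321, 540, -261, 101), (323, 534, -241, 114), (325, 525, -246, 111)] [15 15 15]
178 [(321, 539, -279, 79), (323, 532, -270, 85), (325, 523, -277, 80)] [14 11 12]
180 [(321, 539, -278, 69), (323, 531, -275, 72), (325, 523, -272, 73)] [14 13 12]
182 [(321, 539, -281, 58), (323, 531, -275, 62), (325, 523, -276, 61)] [13 15 13]
184 [(321, 538, -290, 41), (323, 530, -285, 45), (325, 521, -291, 41)] [58 57 56]
186 [(321, 538, -275, 42), (323, 530, -273, 43), (325, 522, -278, 39)] [69 64 66]
188 [(321, 539, -262, 41), (323, 531, -264, 40), (325, 522, -266, 38)] [66 62 65]
190 [(321, 539, -265, 29), (323, 530, -271, 25), (325, 523, -260, 33)] [70 66 67]
192 [(321, 539, -263, 20), (323, 531, -259, 23), (325, 522, -270, 15)] [69 64 66]
194 [(321, 538, -265, 9), (323, 530, -266, 8), (325, 522, -267, 7)] [70 65 67]
196 [(321, 538, -261, 1), (323, 530, -260, 2), (325, 522, -262, 0)] [115 121 122]
198 [(321, 539, -253, -3), (323, 531, -245, 3), (325, 523, -242, 5)] [187 196 200]
200 [(321, 539, -235, 1), (323, 531, -236, 0), (325, 523, -233, 2)] [208 217 220]
```

View pics/t8.png

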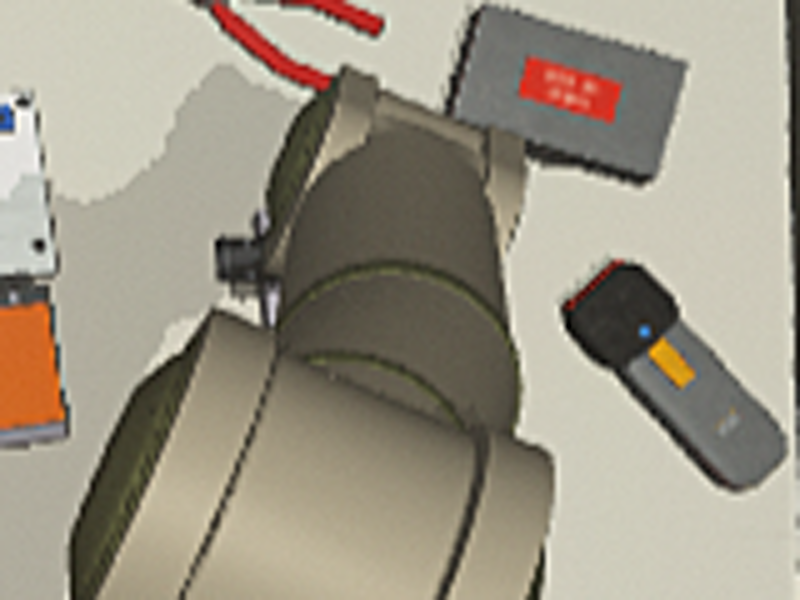

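Request:
send_rows --motion '[[[0,0,0.4,0,0],[0,0,0.8,0,0],[0,0,1.0,0,0],[0,0,1.0,0,0],[0,0,1.0,0,0]]]'

```text
time: 8.35
eef_pos: [534.2, -289.1, 114.2]
tool_rot: [3.137, 0.157, 0.001]
ft_force: [-0.0, 0.3, -1.1]
finger_gap: -0.001
```

```bash
python3 - <<'E'
from h import *
f=grab_frame("scene");W=cloud(f)
s=state();e=s['eef_pos'];print(s['time'],e)
K=f['camera_matrix'];p=(np.array(e)-f['position'])@rot(f['orientation']);q=K@p/p[2];print('tcp px',q)
m=(abs(W[...,0]-e[0])<40)&(abs(W[...,1]-e[1])<60)&(W[...,2]>60)&(W[...,2]<260)
for z in range(60,260,8):
    k=m&(abs(W[...,2]-z)<4)
    if k.sum(): print(z,k.sum(),W[k].min(0).round()[:2],W[k].max(0).round()[:2], np.mean(np.argwhere(k),0).round())
cv2.imwrite('pics/s9.png',cv2.resize(f['frame'][100:220,260:400],None,fx=5,fy=5,interpolation=cv2.INTER_CUBIC))
# block still in place?
k=(abs(W[...,0]-534)<60)&(abs(W[...,1]+288)<60)&(abs(W[...,2]-40)<5);print(W[k].mean(0))
E
```

```text
8.4 [ 533.71530854 -288.8945735   113.45039891]
tcp px [322.40436008 169.47371855   1.        ]
148 5 [ 520. -289.] [ 536. -279.] [163. 324.]
156 8 [ 521. -286.] [ 541. -273.] [162. 323.]
164 13 [ 521. -288.] [ 541. -272.] [160. 323.]
172 9 [ 521. -286.] [ 541. -273.] [158. 324.]
180 6 [ 526. -283.] [ 541. -271.] [157. 323.]
188 2 [ 519. -279.] [ 541. -264.] [156. 324.]
196 13 [ 515. -296.] [ 545. -255.] [154. 323.]
204 7 [ 516. -276.] [ 539. -248.] [154. 324.]
212 12 [ 517. -303.] [ 549. -239.] [152. 323.]
220 16 [ 513. -309.] [ 549. -237.] [150. 324.]
228 19 [ 512. -283.] [ 546. -229.] [149. 324.]
236 16 [ 512. -299.] [ 549. -230.] [147. 324.]
244 27 [ 512. -300.] [ 550. -229.] [145. 324.]
252 28 [ 513. -299.] [ 550. -237.] [142. 324.]
[ 531.01829268 -285.14028641   40.60238246]
```

View pics/s9.png

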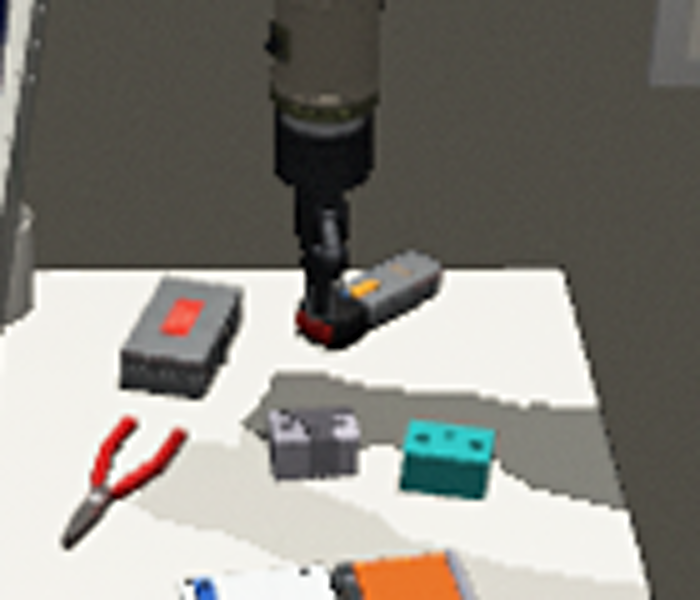

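The visible fingertips end at z≈146 while the reported TCP is at z=113.5, and in this last picture the block at (315,440) has not moved. So the tips sit about 32 mm above the reported TCP. I'll touch the block's top gently to get the exact offset.

Request:
send_rows --motion '[[[0,0,-0.4,0,0],[0,0,-0.8,0,0],[0,0,-1.0,0,0],[0,0,-1.0,0,0],[0,0,-1.0,0,0]]]'

```text
time: 8.9
eef_pos: [533.1, -288.6, 12.1]
tool_rot: [-3.136, -0.157, 0.005]
ft_force: [0.4, 0.3, -0.5]
finger_gap: -0.001
```

Request:
send_rows --motion '[[[0,0,-0.02,0,0],[0,0,-0.03,0,0],[0,0,-0.03,0,0]]]'

```text
time: 9.2
eef_pos: [534.0, -289.1, 11.0]
tool_rot: [-3.138, -0.157, 0.0]
ft_force: [-0.5, -0.3, -0.9]
finger_gap: 0.0
```

Request:
send_rows --motion '[[[0,0,-0.01,0,0],[0,0,-0.02,0,0],[0,0,-0.02,0,0]]]'

```text
time: 9.5
eef_pos: [534.2, -289.1, 9.1]
tool_rot: [-3.138, -0.157, -0.0]
ft_force: [0.9, 0.6, -0.3]
finger_gap: 0.002
```

Request:
send_rows --motion '[[[0,0,-0.01,0,0],[0,0,-0.02,0,0],[0,0,-0.02,0,0]]]'

```text
time: 9.8
eef_pos: [534.2, -289.2, 8.9]
tool_rot: [3.137, 0.157, 0.001]
ft_force: [-4.4, 3.1, 19.8]
finger_gap: -0.003
```

Contact shows at a reported z of about 9 with the block top at 40, so tips = TCP + 31 mm. I'll grasp with the TCP at about -18.

Request:
send_rows --motion '[[[0,0,0.2,0,0],[0,0,0.4,0,85],[0,0,0.4,0,85],[0,0,0.4,0,85],[0,0,0.4,0,85]]]'

```text
time: 10.3
eef_pos: [533.8, -288.9, 46.5]
tool_rot: [-3.137, -0.157, 0.001]
ft_force: [-0.0, -0.2, 0.0]
finger_gap: 0.679
```

Request:
send_rows --motion '[[[0,0,0,0,85],[0,0,0,0,85],[0,0,0,0,85]]]'

```text
time: 10.6
eef_pos: [534.0, -289.0, 46.6]
tool_rot: [-3.137, -0.157, 0.001]
ft_force: [0.7, 0.7, 0.1]
finger_gap: 0.999
```

Request:
send_rows --motion '[[[0,0,-0.2,0,85],[0,0,-0.4,0,85],[0,0,-0.55,0,85],[0,0,-0.65,0,85],[0,0,-0.65,0,85]]]'

```text
time: 11.1
eef_pos: [533.4, -288.7, -19.3]
tool_rot: [-3.137, -0.157, 0.003]
ft_force: [0.2, -0.3, 0.4]
finger_gap: 0.994
```

Request:
send_rows --motion '[[[0,0,0,0,30],[0,0,0,0,30],[0,0,0,0,30],[0,0,0,0,30],[0,0,0,0,30]]]' --grip_force 70

```text
time: 11.6
eef_pos: [534.6, -289.4, -16.9]
tool_rot: [3.137, 0.157, 0.002]
ft_force: [-1.4, 0.3, 5.9]
finger_gap: 0.515
```

```bash
python3 - <<'E'
from h import *
f=grab_frame("scene");W=cloud(f)
s=state();r=R.from_rotvec(s['tool_rot']).as_matrix();print(s['time'],s['eef_pos'],np.degrees(np.arctan2(r[1,1],r[0,1])),s['ft_force'],s['finger_gap'])
cv2.imwrite('pics/s10.png',cv2.resize(f['frame'][140:240,280:400],None,fx=6,fy=6,interpolation=cv2.INTER_CUBIC))
E
```

```text
11.65 [ 534.60968915 -289.38088577  -16.85289092] -84.28566614164372 [-0.87941576 -0.03924497  5.77371934] 0.5149179281973206
```

View pics/s10.png

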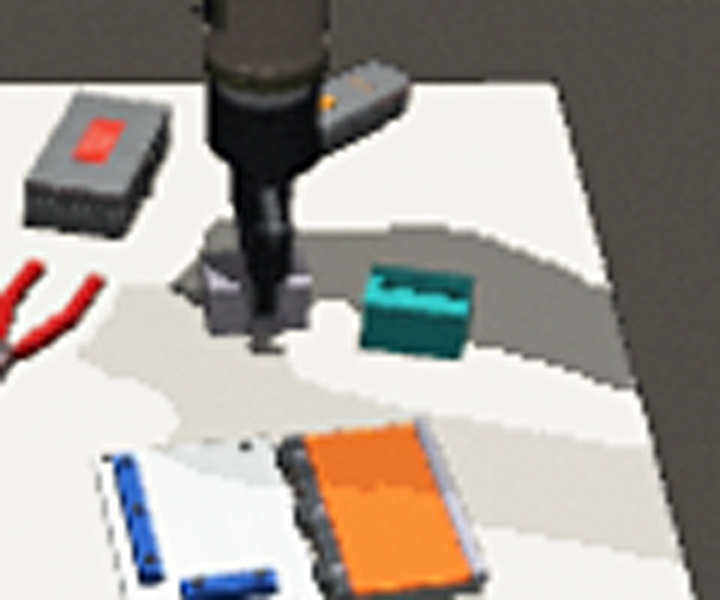

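The fingers now hold the block (gap 0.515 is about 44 mm). I'll lift, carry and turn it +93.1°.

Request:
send_rows --motion '[[[0,0,0.2,0,30],[0,0,0.6,0,30],[0,0,1.0,0,30],[0,0,1.0,0,30]]]'

```text
time: 12.05
eef_pos: [536.7, -290.6, 87.2]
tool_rot: [3.134, 0.156, 0.011]
ft_force: [0.4, -0.6, -3.4]
finger_gap: 0.512
```

Request:
send_rows --motion '[[[0.02,0.15,0,0.07,30],[0.05,0.35,0,0.14,30],[0.08,0.55,0,0.21,30],[0.11,0.75,0,0.28,30],[0.12,0.9,0,0.35,30]]]'

```text
time: 12.55
eef_pos: [546.0, -197.5, 81.5]
tool_rot: [-2.889, -1.233, 0.0]
ft_force: [-0.9, -0.5, -3.0]
finger_gap: 0.512
```

Request:
send_rows --motion '[[[0.02,0.2,0,0.07,30],[0.05,0.4,0,0.14,30],[0.08,0.6,0,0.21,30],[0.11,0.75,0,0.28,30],[0.12,0.85,0,0.35,30]]]'

```text
time: 13.05
eef_pos: [558.0, -112.5, 81.5]
tool_rot: [-2.29, -2.149, -0.0]
ft_force: [-0.9, 0.1, -2.8]
finger_gap: 0.511
```

Request:
send_rows --motion '[[[0.04,0.2,0,0.06,30],[0.08,0.45,0,0.112,30],[0.11,0.63,0,0.112,30],[0.11,0.63,0,0.112,30],[0.11,0.63,0,0.112,30]]]'

```text
time: 13.55
eef_pos: [568.6, -51.1, 81.5]
tool_rot: [-2.044, -2.385, 0.001]
ft_force: [-0.4, 0.7, -2.4]
finger_gap: 0.514
```

```bash
python3 - <<'E'
from h import *
f=grab_frame("scene");W=cloud(f)
s=state();r=R.from_rotvec(s['tool_rot']).as_matrix();print(s['time'],s['eef_pos'],np.degrees(np.arctan2(r[1,1],r[0,1])),s['ft_force'],s['finger_gap'])
cv2.imwrite('pics/s11.png',cv2.resize(f['frame'][120:260,260:400],None,fx=4.2,fy=4.2,interpolation=cv2.INTER_CUBIC))
E
```

```text
13.6 [568.56278158 -51.86827302  81.5468441 ] 8.738064701990448 [ 0.32391692  0.87840735 -3.20057104] 0.512105212542954
```

View pics/s11.png

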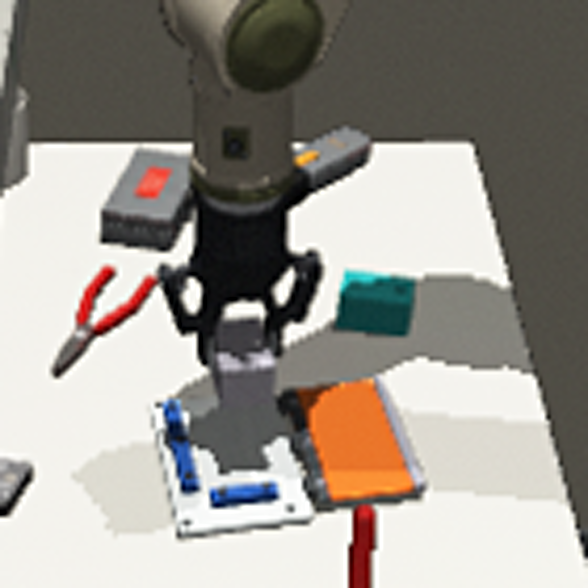

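Request:
send_rows --motion '[[[0,0,-0.3,0,30],[0,0,-0.55,0,30],[0,0,-0.75,0,30],[0,0,-0.8,0,30],[0,0,-0.8,0,30]]]'

```text
time: 14.1
eef_pos: [568.5, -51.8, 1.4]
tool_rot: [-2.045, -2.383, 0.002]
ft_force: [-0.2, 0.3, -2.2]
finger_gap: 0.513
```

Request:
send_rows --motion '[[[0,0,-0.02,0,30],[0,0,-0.04,0,30],[0,0,-0.05,0,30],[0,0,-0.05,0,30]]]'

```text
time: 14.5
eef_pos: [569.4, -51.2, -2.5]
tool_rot: [2.045, 2.384, 0.0]
ft_force: [0.3, -0.6, -2.7]
finger_gap: 0.511
```

Request:
send_rows --motion '[[[0,0,-0.01,0,30],[0,0,-0.015,0,30],[0,0,-0.015,0,30]]]'

```text
time: 14.8
eef_pos: [569.2, -51.2, -4.4]
tool_rot: [2.045, 2.385, -0.0]
ft_force: [-0.2, -0.5, -2.6]
finger_gap: 0.514
```

```bash
python3 - <<'E'
from h import *
f=grab_frame("scene");W=cloud(f)
s=state();r=R.from_rotvec(s['tool_rot']).as_matrix();print(s['time'],s['eef_pos'],np.degrees(np.arctan2(r[1,1],r[0,1])),s['ft_force'],s['finger_gap'])
cv2.imwrite('pics/s12.png',cv2.resize(f['frame'][180:260,270:370],None,fx=7,fy=7,interpolation=cv2.INTER_CUBIC))
E
```

```text
14.85 [569.13575976 -51.11838662  -4.4483842 ] 8.770770884883216 [-0.3879556  -0.21905059 -2.92000768] 0.5142104184220235
```

View pics/s12.png

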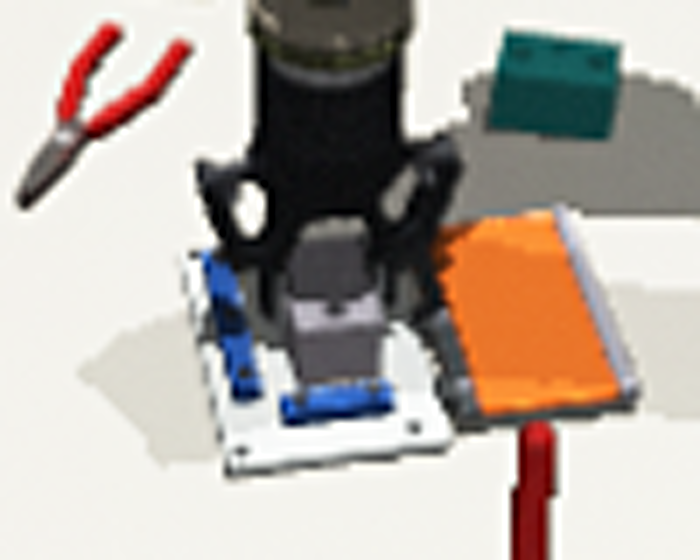

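The picture shows the block at about (335,330), just above the plate, clear of both blue fences and with the far finger over the long one. I'll settle it onto the plate.

Request:
send_rows --motion '[[[0,0,-0.006,0,30],[0,0,-0.006,0,30],[0,0,-0.006,0,30]]]'

```text
time: 15.15
eef_pos: [569.2, -51.2, -4.9]
tool_rot: [2.045, 2.385, 0.0]
ft_force: [-0.8, 0.2, 0.5]
finger_gap: 0.515
```

Request:
send_rows --motion '[[[0,0,-0.005,0,30],[0,0,-0.005,0,30],[0,0,-0.005,0,30]]]'

```text
time: 15.45
eef_pos: [569.2, -51.1, -4.9]
tool_rot: [2.045, 2.384, 0.0]
ft_force: [-2.3, 0.6, 8.1]
finger_gap: 0.514
```

Request:
send_rows --motion '[[[0.04,0.05,0.003,0,30],[0.07,0.1,0.003,0,30],[0.1,0.137,0.003,0,30],[0.1,0.137,0.003,0,30],[0.1,0.137,0.003,0,30]]]'

```text
time: 15.95
eef_pos: [579.5, -37.5, -4.9]
tool_rot: [2.045, 2.384, 0.0]
ft_force: [-1.1, -1.8, 5.8]
finger_gap: 0.516
```

Request:
send_rows --motion '[[[0.01,0.0015,0,0,30],[0.02,0.003,0,0,30],[0.02,0.003,0,0,30]]]'

```text
time: 16.25
eef_pos: [579.5, -37.6, -4.9]
tool_rot: [-2.045, -2.384, 0.004]
ft_force: [-6.8, -1.5, 11.4]
finger_gap: 0.513
```

Request:
send_rows --motion '[[[0.01,0.0015,0,0,30],[0.01,0.0015,0,0,30],[0.01,0.0015,0,0,30]]]'

```text
time: 16.55
eef_pos: [579.5, -37.6, -4.8]
tool_rot: [-2.044, -2.383, 0.006]
ft_force: [-10.0, -2.0, 14.4]
finger_gap: 0.512
```

Request:
send_rows --motion '[[[0,0,0.01,0,30],[0,0,0.01,0,30],[0,0,0.01,0,30]]]'

```text
time: 16.85
eef_pos: [582.6, -36.7, -4.4]
tool_rot: [2.045, 2.385, 0.001]
ft_force: [0.5, -0.5, -3.3]
finger_gap: 0.514
```

```bash
python3 - <<'E'
from h import *
s=state();r=R.from_rotvec(s['tool_rot']).as_matrix();print(s['time'],s['eef_pos'],np.degrees(np.arctan2(r[1,1],r[0,1])),r[:,2],s['ft_force'],s['torque'],s['finger_gap'])
f=grab_frame("scene");cv2.imwrite('pics/s13.png',cv2.resize(f['frame'][195:255,280:350],None,fx=10,fy=10,interpolation=cv2.INTER_CUBIC))
W=cloud(f);ux=np.array([.9883,.1525]);uy=np.array([-.1525,.9883])
a=W[...,:2]@ux;b=W[...,:2]@uy;z=W[...,2]
m=(a>535)&(a<600)&(b>-170)&(b<-85)&(abs(z-52)<4)
print('top pts',m.sum(),a[m].min(),a[m].max(),b[m].max())
g=grab_frame('top');cv2.imwrite('pics/t13.png',cv2.resize(g['frame'][160:220,260:340],None,fx=10,fy=10,interpolation=cv2.INTER_CUBIC))
E
```

```text
16.85 [582.55612511 -36.67520954  -4.44709103] 8.780146375040738 [ 4.37458293e-04  4.31234029e-04 -9.99999811e-01] [ 0.49232528 -0.49525536 -3.32015475] [ 0.00330927 -0.01902269  0.02809664] 0.5135662034969566
top pts 141 538.1393121092055 598.8583873414175 -85.19875243483082
```

View pics/s13.png

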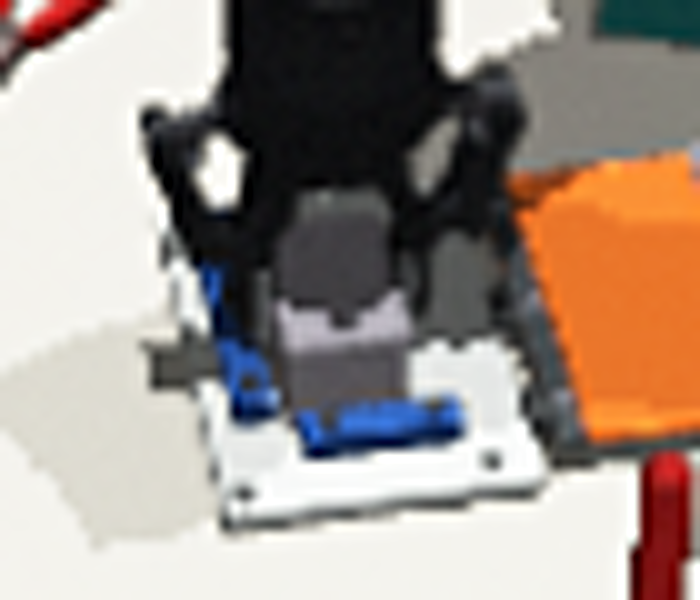

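View pics/t13.png

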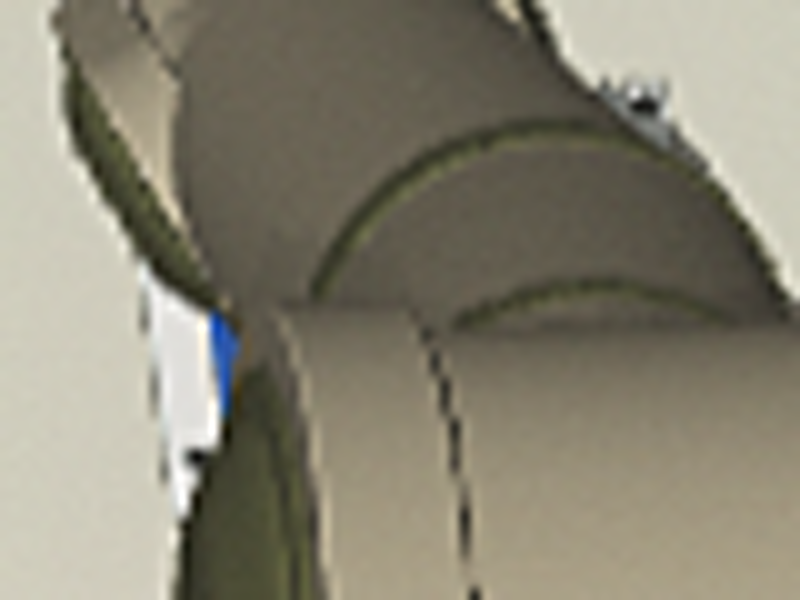

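Raising it 0.5 mm freed the block: it was sticking on the plate by friction. It's now at the predicted x position with almost no contact force, so I'll creep into the long fence while hovering about 0.4 mm.

Request:
send_rows --motion '[[[0.01,0.0015,0,0,30],[0.01,0.0015,0,0,30],[0.01,0.0015,0,0,30]]]'

```text
time: 17.25
eef_pos: [583.2, -36.8, -4.3]
tool_rot: [-2.045, -2.385, -0.0]
ft_force: [-0.1, -0.6, -2.6]
finger_gap: 0.51
```

Request:
send_rows --motion '[[[0.01,0.0015,0,0,30],[0.01,0.0015,0,0,30],[0.01,0.0015,0,0,30]]]'

```text
time: 17.55
eef_pos: [584.2, -36.7, -4.2]
tool_rot: [2.045, 2.385, -0.0]
ft_force: [-0.2, 0.3, -2.2]
finger_gap: 0.513
```

Request:
send_rows --motion '[[[0.01,0.0015,0,0,30],[0.01,0.0015,0,0,30],[0.01,0.0015,0,0,30]]]'

```text
time: 17.85
eef_pos: [585.2, -36.5, -4.2]
tool_rot: [2.045, 2.385, -0.0]
ft_force: [-0.9, -0.3, -3.2]
finger_gap: 0.513
```

Request:
send_rows --motion '[[[0.01,0.0015,0,0,30],[0.01,0.0015,0,0,30],[0.01,0.0015,0,0,30]]]'

```text
time: 18.15
eef_pos: [585.8, -36.5, -4.3]
tool_rot: [-2.045, -2.385, 0.001]
ft_force: [-1.6, 0.3, -2.5]
finger_gap: 0.511
```

Request:
send_rows --motion '[[[0.01,0.0015,0,0,30],[0.01,0.0015,0,0,30],[0.01,0.0015,0,0,30]]]'

```text
time: 18.45
eef_pos: [585.7, -36.5, -4.5]
tool_rot: [-2.045, -2.383, 0.003]
ft_force: [-4.9, 0.2, 0.4]
finger_gap: 0.518
```

```bash
python3 - <<'E'
from h import *
s=state();print(s['time'],s['eef_pos'],s['ft_force'],s['torque'])
f=grab_frame("scene");cv2.imwrite('pics/s14.png',cv2.resize(f['frame'][205:250,290:345],None,fx=13,fy=13,interpolation=cv2.INTER_CUBIC))
print('blue in scene');rects(f,290,345,205,250,lambda h:(h[...,0]>95)&(h[...,0]<130)&(h[...,1]>110),24)
E
```

```text
18.45 [585.74423935 -36.52476488  -4.45884276] [-4.8961679   0.23214834  0.400276  ] [-0.03742567  1.13878012 -0.13915177]
blue in scene
rect [562.9  10.7] [58.8 25.4] 9.28 centroid 563.9 11.7 ang 7.25
rect [613.8 -36.9] [17.3 89.9] 10.18 centroid 613.7 -28.6 ang -77.31
```

View pics/s14.png

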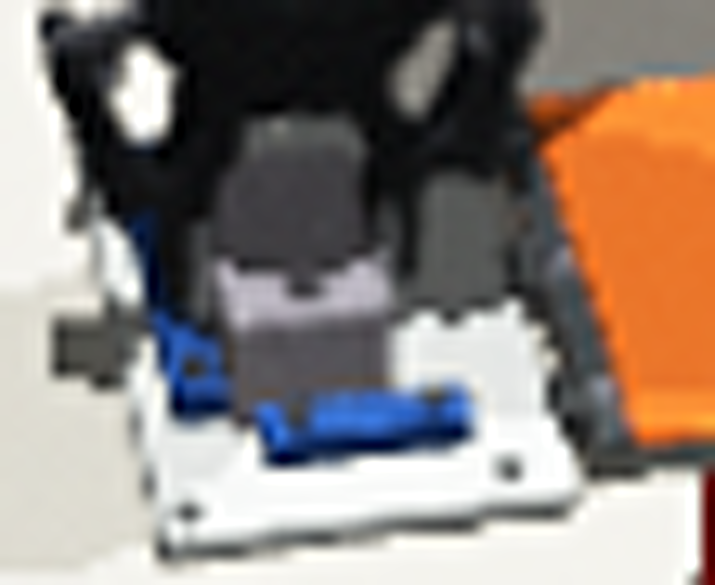

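The block looks to be against the long fence (about -5 N in x). Next I'll creep towards the short fence.

Request:
send_rows --motion '[[[-0.0015,0.01,0,0,30],[-0.003,0.02,0,0,30],[-0.003,0.02,0,0,30]]]'

```text
time: 18.8
eef_pos: [585.6, -35.4, -4.6]
tool_rot: [-2.046, -2.383, 0.004]
ft_force: [-4.0, -3.3, -2.1]
finger_gap: 0.513
```

Request:
send_rows --motion '[[[-0.0015,0.01,0,0,30],[-0.0015,0.01,0,0,30],[-0.0015,0.01,0,0,30]]]'

```text
time: 19.1
eef_pos: [585.6, -35.0, -4.6]
tool_rot: [-2.046, -2.383, 0.005]
ft_force: [-3.9, -5.1, -2.4]
finger_gap: 0.508
```

Request:
send_rows --motion '[[[-0.0015,0.01,0,0,30],[-0.0015,0.01,0,0,30],[-0.0015,0.01,0,0,30]]]'

```text
time: 19.4
eef_pos: [585.5, -35.0, -4.5]
tool_rot: [2.047, 2.383, -0.006]
ft_force: [-3.2, -6.7, -2.3]
finger_gap: 0.514
```

Request:
send_rows --motion '[[[0.005,0.005,-0.003,0,30],[0.012,0.01,-0.003,0,30],[0.012,0.01,-0.003,0,30]]]'

```text
time: 19.7
eef_pos: [585.5, -35.1, -4.6]
tool_rot: [-2.048, -2.382, 0.01]
ft_force: [-7.0, -10.1, 4.7]
finger_gap: 0.516
```

Request:
send_rows --motion '[[[0.01,0.003,0,0,30],[0.01,0.003,0,0,30],[0.01,0.003,0,0,30]]]'

```text
time: 20.0
eef_pos: [585.5, -35.1, -4.6]
tool_rot: [-2.048, -2.382, 0.013]
ft_force: [-9.4, -10.1, 7.2]
finger_gap: 0.514
```

```bash
python3 - <<'E'
from h import *
s=state();r=R.from_rotvec(s['tool_rot']).as_matrix();F=s['ft_force'][:2];ux=np.array([.9883,.1525]);uy=np.array([-.1525,.9883])
print(s['time'],s['eef_pos'],'yaw',np.degrees(np.arctan2(r[1,1],r[0,1])),'z',r[:,2],'F',s['ft_force'],F@ux,F@uy,'T',s['torque'],s['finger_gap'])
f=grab_frame("scene");cv2.imwrite('pics/s15.png',cv2.resize(f['frame'][205:250,290:345],None,fx=13,fy=13,interpolation=cv2.INTER_CUBIC))
W=cloud(f);a=W[...,:2]@ux;b=W[...,:2]@uy;z=W[...,2]
m=(a>535)&(a<600)&(b>-125)&(b<-80)&(abs(z-52)<3);print('block top z',m.sum(),np.median(z[m]),np.percentile(a[m],[3,97]))
# block top purple-ish pixels
rects(f,300,325,215,240,lambda h:(h[...,2]>110)&(h[...,0]>110)&(h[...,0]<170)&(h[...,1]<60),52)
E
```

```text
20.0 [585.46380631 -35.10417964  -4.62310095] yaw 8.625575868954034 z [-0.00587981 -0.00552866 -0.99996743] F [ -9.42632544 -10.10745092   7.17744525] -10.857423697434887 -8.551679114202969 T [-2.0359084   2.06406891  0.13506074] 0.5143610638991416
block top z 71 52.92749200945764 [546.41250621 592.70827159]
rect [576.3   3.9] [47.4 55.8] 7.82 centroid 578.2 -7.3 ang 2.63
```

View pics/s15.png

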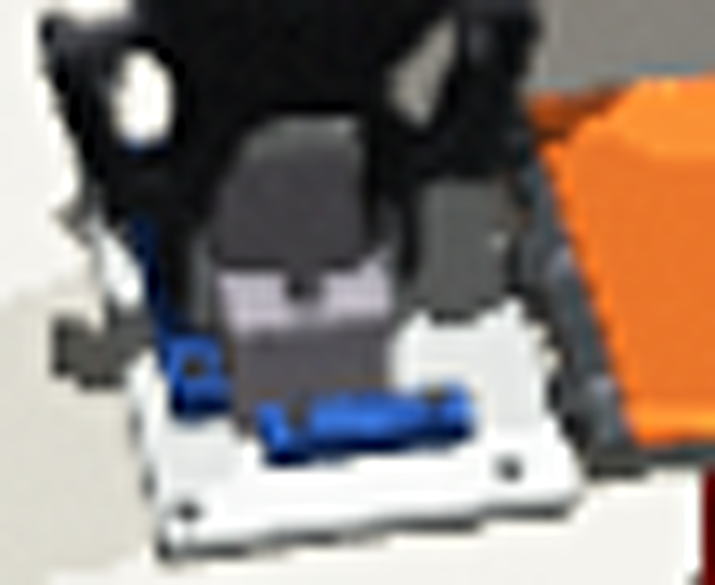

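Request:
send_rows --motion '[[[-0.001,0.008,0.003,0,30],[-0.002,0.015,0.003,0,30],[-0.002,0.015,0.003,0,30],[-0.002,0.015,0.003,0,30],[-0.002,0.015,0.003,0,30]]]'

```text
time: 20.55
eef_pos: [585.5, -35.1, -4.6]
tool_rot: [2.049, 2.381, -0.014]
ft_force: [-8.3, -13.9, 3.8]
finger_gap: 0.519
```

Request:
send_rows --motion '[[[0,0,0,0,30],[0,0,0,0,30],[0,0,0,0,30],[0,0,0,0,30],[0,0,0,0,30]]]'

```text
time: 21.05
eef_pos: [585.5, -35.1, -4.6]
tool_rot: [2.049, 2.381, -0.014]
ft_force: [-8.6, -13.5, 3.0]
finger_gap: 0.511
```

```bash
python3 - <<'E'
from h import *
ux=np.array([.9883,.1525]);uy=np.array([-.1525,.9883])
f=grab_frame("scene")
s=state();r=R.from_rotvec(s['tool_rot']).as_matrix();F=s['ft_force'][:2]
print(s['time'],s['eef_pos'],'yaw',np.degrees(np.arctan2(r[1,1],r[0,1])),'z',r[:,2],'F',s['ft_force'],F@ux,F@uy,s['finger_gap'])
cv2.imwrite('pics/s16.png',cv2.resize(f['frame'][140:260,260:400],None,fx=5,fy=5,interpolation=cv2.INTER_CUBIC))
W=cloud(f);a=W[...,:2]@ux;b=W[...,:2]@uy;z=W[...,2]
m=(a>405)&(a<490)&(b>-205)&(b<-70);print('guard z',np.percentile(z[m],[5,50,95]))
E
```

```text
21.1 [585.49915127 -35.0612765   -4.54594277] yaw 8.582073630012827 z [-0.00586359 -0.00696033 -0.99995859] F [ -7.86202845 -13.97971024   4.74511808] -9.901948529413046 -12.617188288847318 0.5152043953732798
guard z [ 18.65809058 658.26696198 774.88991712]
```

View pics/s16.png

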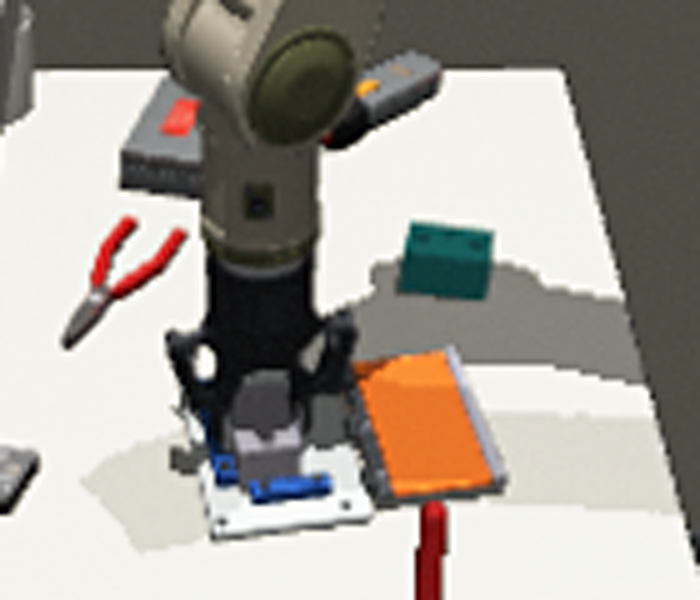

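Request:
send_rows --motion '[[[0.0,0.0,0.004,0,30],[0.01,0.0015,0.004,0,30],[0.02,0.003,0.004,0,30],[0.02,0.003,0.004,0,30]]]'

```text
time: 21.5
eef_pos: [585.4, -35.1, -4.4]
tool_rot: [-2.048, -2.38, 0.019]
ft_force: [-12.9, -14.2, 6.4]
finger_gap: 0.514
```

Request:
send_rows --motion '[[[-0.001,0.005,0,0,30],[-0.001,0.005,0,0,30],[-0.001,0.005,0,0,30],[-0.001,0.005,0,0,30],[-0.001,0.005,0,0,30]]]'

```text
time: 22.0
eef_pos: [585.4, -35.0, -4.4]
tool_rot: [-2.048, -2.38, 0.019]
ft_force: [-12.5, -15.5, 6.7]
finger_gap: 0.515
```

```bash
python3 - <<'E'
from h import *
ux=np.array([.9883,.1525]);uy=np.array([-.1525,.9883])
f=grab_frame("scene")
s=state();r=R.from_rotvec(s['tool_rot']).as_matrix();F=s['ft_force'][:2]
print(s['time'],s['eef_pos'],'yaw',np.degrees(np.arctan2(r[1,1],r[0,1])),'z',r[:,2],'F',s['ft_force'],F@ux,F@uy,s['finger_gap'])
W=cloud(f);a=W[...,:2]@ux;b=W[...,:2]@uy;z=W[...,2]
hs=cv2.cvtColor(f['frame'],cv2.COLOR_BGR2HSV);o=(hs[...,0]<16)&(hs[...,1]>170)&(a>400)&(a<500)&(b>-215)&(b<-60)&(z<130)
print('guard z',o.sum(),np.percentile(z[o],[5,50,95]))
E
```

```text
22.05 [585.40613815 -35.06095679  -4.42225452] yaw 8.561998699813493 z [-0.00925409 -0.00835702 -0.99992226] F [-12.78051302 -15.78762451   5.89288205] -15.038593751648973 -13.653881066227761 0.5123736620513973
guard z 496 [16.4886518  19.96627164 23.50406254]
```

Both fence forces are steady at about 14–15 N, the tilt is 0.012 rad, and the guard is level at z≈20. I'm handing the job in.

```bash
python3 - <<'E'
from h import *
print(finish_job())
s=state();print(s['time'],s['eef_pos'],s['ft_force'])
E
```

```text
the job is handed in; nothing more can be done
None
the job is handed in; nothing more can be done
```

The job is handed in at about 22 s: the guard is folded down, and the block is held pressed into the corner against both fences. No verdict was reported.

**What I did:** I hooked the guard from behind with closed fingers and it fell fully down. Then I gripped the block across its 45 mm width, turned it 93°, and crept it first against the long fence and then the short one.

**Last checks before handing in:**
- **Fence forces:** about 15 N towards the long fence and 14 N towards the short one, from the wrist reading. They held steady over the last half second; friction could be taking a small share.
- **Position:** the gripper is about 0.5 mm above the height where the block touched the plate. Tool tilt is about 0.012 rad, and its yaw is about 8.6° against 8.8° measured for the jig.
- **Guard:** level, with its surface at about 20 mm.
- **Other objects:** I saw none disturbed in the scene pictures, but did not measure them at the end.

**Problems and disagreements:**
- **First grasp missed:** the real fingertips sit about 31 mm above the reported tool point. I confirmed this by touching the block's top and corrected for it.
- **First push stuck:** the block stuck on the plate about 3 mm short of the long fence, most likely from friction. Raising it about 0.5 mm freed it.
- **Camera estimate:** contact came about 3 mm (long fence) and 2 mm (short fence) off what the cameras predicted. I relied on the contact forces, so seating within 3 mm is not confirmed by camera.

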